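# Clamp the sugar canister in the ratchet vice

## Task

Stand the white canister with the blue cap upright on the prep board between the blue jaws of its vice, setting it down gently, and let go of it. Then turn the ratchet knob clockwise until the canister is clamped and the knob slips and clicks: let it click once or twice, not three times, then let go of the knob with the canister still clamped. Leave the cocoa box, the bowl and the spoon where they are.

Things in the scene. Friction and masses are not known exactly. Their poses are not given: they have to be found in the camera images.
- canister_mid (a point): centre of the loose white canister: an upright cylinder 56 mm in diameter and 100 mm high with a blue cap, about 0.35 kg; the point lies on its axis half-way up (50 mm above its underside), z up along its axis
- board: white prep board 170 x 360 mm, 18 mm thick, fixed to the counter, carrying the vice (its moving jaw and the screw with its collar are parts of it). Both blue jaws rise 41 mm above it; moving jaw 56 mm wide, fixed jaw 92 mm wide, a V of two rubber plates that is pegged in a different place each time and not reported. Origin on its underside, 40 mm from vice_spot
- vice_spot (a point): where the canister is to stand: on the board's top face between the jaws. z up, y from moving to fixed jaw, x along the jaws. At the start the moving jaw's rubber face is at y = -38 mm; a canister fully home in the V has its axis at x = 0, y between -3 and +3 mm. Set down with its axis at x = 0, y = -7 mm (within 2.5 mm) it touches neither jaw
- knob_grip (a point): ratchet knob: point on its vertical axis, at mid-height of its blue grip bar (52 mm along x, 16 mm thick along y, 36 mm high, top 18 mm above this point). z up; red mark on the bar's -x end. 107 mm above the counter, 185 mm from vice_spot along -y. Clockwise from above closes the vice, the jaw moving 5 mm per radian: 1.3 to 2.8 rad until the canister is clamped, so regrasp
- housing_top (a point): centre of the top of the vice's grey housing (72 mm square), 37 mm below knob_grip; on it the steel collar of the screw under the knob (52 mm across, 7 mm high). Free turning takes 0.25 N m. Once clamped the collar stops and the knob slips on it, one click every 0.52 rad: resistance climbs to 0.4 N m (0.13 rad into the slip), falls to about zero past the tooth (0.4 rad), and rises again. The screw stays where left
- cocoa: bystander: yellow and pink cocoa box 58 x 42 x 100 mm, standing; origin at the centre of its underside
- bowl: bystander: blue plastic bowl, 130 mm across, 60 mm high; origin at the centre of its underside
- spoon: bystander: spoon with a wooden handle, lying on the counter along its x axis, under 220 mm long
There are look-alikes about, which are no part of the job. What is shaped like the part that bears canister_mid but purple or turquoise is not meant.

How it is judged:
By the outcome, as a careful person would: the job done as asked, in the order asked, and still so for the second after the job is handed in, with the robot touching nothing.
It also fails if it takes over 72 s, if anything falls off the work surface, if the arm or the gripper's body presses on something with over 40 N, if the wrist force passes 120 N, or if a joint passes its speed limit or range.

## Robot

A 6-joint arm with a two-finger parallel gripper is mounted at the origin on the work surface. World frame = base frame: x ahead of the robot, y to its left, z up, the work surface at z = 0. Lengths are in mm, angles in rad, forces in N, time in s.
With the tool pointing down it reaches from about 325 to 900 mm from the base axis. Payload 6.1 kg.
Tool frame: the origin (TCP) lies at the very end of the fingers, on their centre line; the grasp point (between the pads) lies 19 mm behind it; z points along the fingers, y is the line along which they close (so a half turn about z gives the same grasp; the last joint's range is limited). The gripper opens to 87 mm and grips with 3 to 60 N. Pads are 19 mm wide; open, the fingers measure 117 mm over their backs; the gripper's body (75 mm by 190 mm) begins 51 mm behind the grasp point.
Start: joints at [-1.425, 0.22, 1.526, -0, 1.395, -0.126], TCP at [167.784, -602.05, 222.538] pointing down, gripper open.
Joint ranges: [-2.98, 2.98], [-0.91, 2.08], [0.09, 2.57], [-1.24, 4.39], [0.2, 2.65], [-2.68, 2.68]. Speed limits (rad/s): [2.57, 2.57, 3.01, 3.14, 3.14, 3.14].

## Interface

Orientations are given as a rotation vector (axis times angle).
In Python, from rig import readout, cams, job_done gives the robot as it stands.
- The arm moves only by the tool play_rows, never from a script. Its argument "targets" is a list of rows, each a list of 3 entries, a list of its own where there are three numbers: the turn, a rotation vector about the tool's x, y, z in units of pi/2 rad (1.0 is pi/2 rad), then the shift along the tool's x, y, z in units of 10 cm (1.0 is 10 cm), then the gripper's target within -1 to 1 (fully open at 1, half-way at 0, shut at -1). A call has exactly 5 rows; each row is the pose to reach, as a shift and turn from the pose commanded when the call began, along the tool's axes at that moment; what a row does not reach only later rows make up. A row lasts 1/12 s, in which the tool goes at most 41.7 mm and 7.16 degrees, less where a joint would pass 70% of its speed; a pose out of reach is approached as far as the arm can. A call with a number of a shift or a turn outside -1 to 1 is refused whole. A call with a gripper value outside its range is refused whole. The fingers move at their own pace and stop on an object; the grip force is fixed at half the most. Time passes only in rows, so rows that repeat a pose let the fingers close, or fill a call up. It gives the time, the measured TCP pose, the force, the opening and the grip force at its end, in the units of the state.
- readout.get_obs(): the state, without advancing time (a new reading comes with each control period).
- cams.capture(name): name is "scene" or "top"; returns a dict with "img" (400x640x3 uint8, red, green, blue), "fx", "fy", "cx", "cy" (pixels), "R" (3x3) and "t" (3): a world point X has camera coordinates R X + t. Camera axes: x right, y down, z forward; pixel columns grow to the right and rows downward; lengths in mm; the calibration is good to about 2 mm. A picture is of the moment at which its call begins. There is no depth.
- job_done(): hands the job in; it is judged then, once.
The state is a dict: "time_s": time; "joint_positions": joint angles; "qvel": joint speeds; "joint_efforts": joint torques, N m; "tcp_pos": TCP position; "eef_rot": TCP orientation; "contact_force": force on the tool from outside, world axes, zero at the start; "wrist_torque": the same for the moment, N m; "finger_gap": opening from 0.0 (shut) to 1.0 (fully open); "gripper_force": force on a finger pad.
Only numpy, scipy, OpenCV 4.12 (cv2) and the standard library are available. Lean on these libraries where they do the work, as an engineer would, in place of code of your own. Each camera call takes 0.05 s, during which the arm holds its last target. There are 200 camera calls.

## Working session

There is one attempt and no reset: what is moved stays moved. The work goes in short steps, Python scripts to look and compute and a tool call to move; the robot and the scene stay as the last step left them, time stands still between calls to the robot, and variables do not carry over. Pictures are saved under pics/ and viewed, at most 10 in all, crops included, and the job is handed in when it is done.

Besides the shell and the picture viewer there is one more tool, called after ">>>" as name(argument=value, ...) on one line, values as JSON. play_rows: Moves the arm, as the interface text tells. Shifts and turns lie within -1 to 1; 1 stands for 10 cm of shift or pi/2 rad of turn. Its arguments: {"type":"object","properties":{"targets":{"type":"array","items":{"type":"array"}}},"required":["targets"]}

```bash
ls; mkdir -p pics; python3 - <<'E'
from rig import readout, cams
import cv2
for n in("scene","top"):
    c=cams.capture(n); cv2.imwrite(f"pics/{n}0.png",c["img"][:,:,::-1]); print(n,c["fx"],c["fy"],c["cx"],c["cy"],c["R"],c["t"])
print(readout.get_obs())
E
```

```text
pics
scene 381.78968529410236 381.78968529410236 321.45078349525687 198.1168808212162 [[ 0.32496455  0.945698    0.00730248]
 [ 0.63258672 -0.21161912 -0.74501771]
 [-0.70301642  0.2467238  -0.66700471]] [-140.96126927 -271.99718561 1602.93869051]
top 370.26239256782776 370.26239256782776 319.371452877039 200.8648364502684 [[ 0.00818337 -0.99996533 -0.00153947]
 [-0.99799454 -0.00807059 -0.06278354]
 [ 0.06276894  0.00205017 -0.99802598]] [ -39.73368584  539.69868388 1139.66241771]
{'time_s': 0.1, 'joint_positions': array([-1.42510063e+00,  2.21148793e-01,  1.52750822e+00, -7.62495957e-06,
        1.39469745e+00, -1.26092289e-01]), 'qvel': array([ 1.09312513e-03, -2.35172703e-03, -2.80928688e-03, -5.67004451e-04,
        5.67773325e-04,  4.91041538e-05]), 'joint_efforts': array([ 2.92135246e-04, -4.95943201e+01, -3.88519835e+01,  7.01370277e-02,
        5.15832484e-02, -3.99200144e-05]), 'tcp_pos': array([ 167.699829  , -601.49585178,  221.53960638]), 'eef_rot': array([-3.11088340e+00, -4.25374204e-01,  3.88929936e-05]), 'contact_force': array([ 1.1206462 , -0.15188127, -0.59825809]), 'wrist_torque': array([ 0.00852427, -0.03519492,  0.04736018]), 'gripper_force': 0.0, 'finger_gap': 0.9983964455258314}
```

View pics/scene0.png

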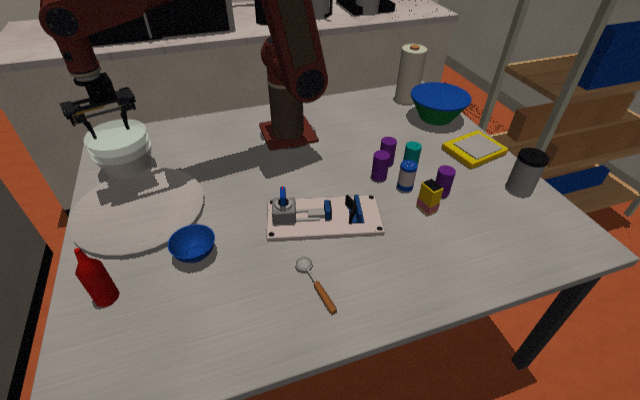

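View pics/top0.png

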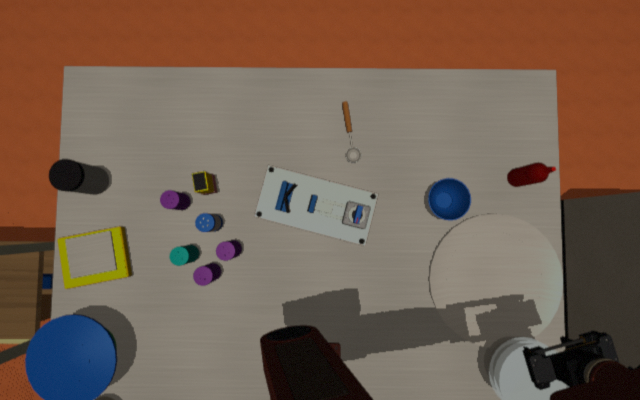

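Scene view: the white canister with a blue cap is at (407,176), purple look-alikes at (389,148), (380,165) and (445,180), and a turquoise one at (413,152). The cocoa box is at (430,193) and the vice board at (325,216). In the top view the blue cap is at (207,222), the knob at (357,214) and the board's corner screws at about (271,170), (259,214), (361,241) and (373,196). Only the object at (207,222)/(407,176) has a white body and blue cap. I'll confirm that in an enlarged crop.

```bash
cat > h.py <<'E'
import numpy as np, cv2
from rig import readout, cams
def ray(c,u,v):
    d=c["R"].T@np.array([(u-c["cx"])/c["fx"],(v-c["cy"])/c["fy"],1]); return -c["R"].T@c["t"], d/np.linalg.norm(d)
def plane(c,u,v,z):
    o,d=ray(c,u,v); return o+d*(z-o[2])/d[2]
def tri(c1,p1,c2,p2):
    o1,d1=ray(c1,*p1);o2,d2=ray(c2,*p2)
    s=np.linalg.lstsq(np.c_[d1,-d2],o2-o1,rcond=None)[0]
    a,b=o1+s[0]*d1,o2+s[1]*d2
    return (a+b)/2,np.linalg.norm(a-b)
def proj(c,X):
    p=c["R"]@np.array(X,float)+c["t"]; return c["fx"]*p[0]/p[2]+c["cx"],c["fy"]*p[1]/p[2]+c["cy"]
def blobs(c,roi,lo,hi,amin=15):
    u0,v0,u1,v1=roi
    m=cv2.inRange(cv2.cvtColor(c["img"][v0:v1,u0:u1],cv2.COLOR_RGB2HSV),lo,hi)
    n,l,s,ce=cv2.connectedComponentsWithStats(m)
    return [(ce[i]+[u0,v0],s[i][:4]+[u0,v0,0,0],s[i][4]) for i in range(1,n) if s[i][4]>=amin]
E
python3 - <<'E'
from h import *
s=cams.capture("scene");t=cams.capture("top")
B=((100,110,60),(125,255,255))
for n,c,rois in(("scene",s,[(395,150,420,195),(262,180,370,235)]),("top",t,[(190,205,222,238),(270,165,376,240)])):
    for r in rois:
        for b in blobs(c,r,*B,8): print(n,b[0].round(1),b[1],b[2])
def cr(c,r,w,h): 
    u0,v0,u1,v1=r; return cv2.resize(c["img"][v0:v1,u0:u1,::-1],(w,h),interpolation=cv2.INTER_CUBIC)
a=np.hstack([cr(s,(370,130,470,210),350,280),cr(t,(150,160,250,240),350,280)])
b=np.hstack([cr(s,(260,180,390,240),400,300)[:, :350],cr(t,(250,160,380,250),350,300)])
cv2.imwrite("pics/c1.png",np.vstack([a,b]))
E
```

```text
scene [409.  165.3] [401 159  17  13] 161
scene [405.9 188.3] [400 185  13   7] 47
scene [282.1 195.6] [280 187   5  19] 83
scene [357.9 204.5] [355 195   7  20] 75
scene [326.9 205.8] [325 200   5  13] 56
scene [354.3 219.2] [352 214   5   9] 29
scene [362.2 219.8] [362 217   2   6] 8
top [204.8 222.3] [195 214  20  18] 266
top [281.4 197.3] [276 181  11  31] 165
top [289.  186.4] [287 184   5   7] 20
top [289.1 197.1] [288 192   4  10] 19
top [312.3 203.3] [308 195   9  17] 80
top [358.  213.2] [354 206   9  17] 85
```

View pics/c1.png

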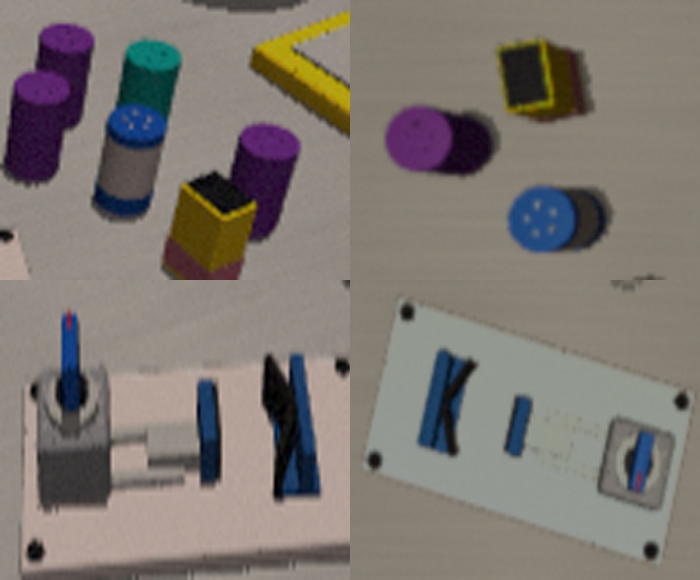

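The crop confirms it: white body with blue cap and base, cap-top centre at about scene (409.4,164.5) and top (204.8,222.4). The top view shows the knob bar at about (358,213) with its red mark toward the bottom of the image (world -x side), and the jaws at x≈312 and ≈285.

```bash
python3 - <<'E'
from h import *
np.set_printoptions(precision=1,suppress=True)
s=cams.capture("scene");t=cams.capture("top")
print("can top",tri(s,(409.4,164.5),t,(204.8,222.4)), plane(t,204.8,222.4,100)[:2])
# screws (dark blobs) in both views
D=((0,0,0),(179,255,55))
P=[b for b in blobs(t,(252,162,382,246),*D,4)]
for b in P: print("top dark",b[0].round(1),b[2],plane(t,*b[0],18)[:2])
for b in blobs(s,(262,190,390,242),*D,4): print("scene dark",b[0].round(1),b[2],plane(s,*b[0],18)[:2])
# board outline
m=cv2.inRange(cv2.cvtColor(t["img"],cv2.COLOR_RGB2HSV),(60,0,110),(120,60,255)); k=np.zeros_like(m);k[155:255,245:390]=m[155:255,245:390]
k=cv2.morphologyEx(k,cv2.MORPH_OPEN,np.ones((3,3)))
c=max(cv2.findContours(k,0,2)[0],key=cv2.contourArea)
X=np.array([plane(t,*p,18)[:2] for p in cv2.convexHull(c)[:,0].astype(float)],np.float32); print("board",cv2.minAreaRect(X))
# knob: top outline of blue, and scene blob top
def blob(c,r):
    m=cv2.inRange(cv2.cvtColor(c["img"],cv2.COLOR_RGB2HSV),(100,110,60),(125,255,255));k=np.zeros_like(m);k[r[1]:r[3],r[0]:r[2]]=m[r[1]:r[3],r[0]:r[2]]
    r2=cv2.inRange(cv2.cvtColor(c["img"],cv2.COLOR_RGB2HSV),(0,110,60),(8,255,255));r3=cv2.inRange(cv2.cvtColor(c["img"],cv2.COLOR_RGB2HSV),(130,60,60),(179,255,255));k2=np.zeros_like(m);k2[r[1]:r[3],r[0]:r[2]]=(r2|r3)[r[1]:r[3],r[0]:r[2]]
    return k,k2
for n,c,r in(("top",t,(350,203,368,226)),("scene",s,(276,182,290,212))):
    k,k2=blob(c,r); a=np.argwhere(k|k2)[:,::-1].astype(np.float32); q=cv2.minAreaRect(a); print(n,"knob",q,"red",np.argwhere(k2)[:,::-1].tolist())
    if n=="top":
        X=np.array([plane(t,*p,125)[:2] for p in a],np.float32); print(cv2.minAreaRect(X))
for n,c,u,v in (("jaw",t,312.3,203.3),): print(n,plane(c,u,v,59)[:2])
E
```

```text
can top (array([470.3, 296.3, 100.8]), np.float64(3.136874432308642)) [469.8 295. ]
top dark [270.7 169.5] 14 [637.3 118.2]
top dark [287.1 196.6] 136 [552.4  65.6]
top dark [372.7 195.9] 13 [ 556.7 -201.7]
top dark [310.5 199.5] 6 [544.   -7.6]
top dark [353.6 213.7] 15 [ 500.9 -142.2]
top dark [258.6 213.6] 13 [498.6 153.6]
top dark [361.4 240.6] 13 [ 417.6 -166.6]
scene dark [352.6 209.7] 229 [534.2  71.7]
scene dark [285.4 202. ] 22 [ 429.8 -124.4]
scene dark [370.8 196.7] 10 [495.1 153.8]
scene dark [270.6 201.8] 5 [ 413.4 -170.3]
scene dark [279.3 202.5] 15 [ 425.6 -144.1]
scene dark [328.3 213.4] 66 [525.7  -8.5]
scene dark [324. 206.] 5 [488.4 -10.1]
scene dark [291.7 218.8] 26 [ 511.8 -126. ]
scene dark [290.  215.2] 4 [ 494.8 -126.7]
scene dark [280.3 221.2] 6 [ 510.6 -162.3]
scene dark [274.  222.5] 4 [ 510.  -182.4]
scene dark [284.5 222.3] 6 [ 519.7 -151.3]
scene dark [379.2 228.1] 12 [636.1 117.8]
scene dark [271.  233.7] 14 [ 553.3 -202.2]
board ((447.9699401855469, -62.88648223876953), (27.857864379882812, 24.833311080932617), 0.4239179790019989)
top knob ((357.7941589355469, 214.32354736328125), (5.578319072723389, 17.70509910583496), 14.03624439239502) red [[357, 218], [356, 219], [357, 219], [356, 220], [357, 220], [356, 221], [357, 221], [356, 222], [356, 223]]
((496.0438232421875, -144.4036102294922), (15.733519554138184, 50.076663970947266), 76.10578155517578)
scene knob ((282.0, 195.5), (19.0, 4.0), 90.0) red [[282, 186], [282, 187], [282, 188], [282, 189]]
jaw [529.8 -14.2]
```

Measurements agree:
- Canister axis at about (470,296), top at 100.8 (expected 100).
- Board axis at 75.8°; knob at (496,-144.4).
- vice_spot at about (541,35), on the board's centre line.

I'll move over the canister at the present height, keeping the yaw, since the fingers then close along a free direction.

>>> play_rows(targets=[[[0,0,0],[0.2,-0.2,0],1],[[0,0,0],[0.4,-0.4,0],1],[[0,0,0],[0.6,-0.6,0],1],[[0,0,0],[0.8,-0.8,0],1],[[0,0,0],[1,-1,0],1]])

```text
time_s: 0.72
tcp_pos: [237.6, -477.7, 222.4]
eef_rot: [-3.113, -0.425, -0.0]
contact_force: [1.0, -0.2, 0.7]
finger_gap: 1.0
gripper_force: 0.0
```

>>> play_rows(targets=[[[0,0,0],[0.2,-0.2,0],1],[[0,0,0],[0.4,-0.4,0],1],[[0,0,0],[0.6,-0.6,0],1],[[0,0,0],[0.8,-0.8,0],1],[[0,0,0],[1,-1,0],1]])

```text
time_s: 1.13
tcp_pos: [307.2, -354.4, 222.6]
eef_rot: [3.112, 0.425, 0.0]
contact_force: [-0.1, 0.2, 0.7]
finger_gap: 1.003
gripper_force: 0.0
```

>>> play_rows(targets=[[[0,0,0],[0.2,-0.2,0],1],[[0,0,0],[0.4,-0.4,0],1],[[0,0,0],[0.6,-0.6,0],1],[[0,0,0],[0.8,-0.8,0],1],[[0,0,0],[1,-1,0],1]])

```text
time_s: 1.55
tcp_pos: [376.7, -231.3, 222.7]
eef_rot: [3.112, 0.425, 0.001]
contact_force: [-0.2, 0.1, -0.2]
finger_gap: 1.0
gripper_force: 0.0
```

>>> play_rows(targets=[[[0,0,0],[0.2,-0.2,0],1],[[0,0,0],[0.4,-0.4,0],1],[[0,0,0],[0.6,-0.6,0],1],[[0,0,0],[0.8,-0.8,0],1],[[0,0,0],[1,-1,0],1]])

```text
time_s: 1.97
tcp_pos: [446.2, -108.0, 222.8]
eef_rot: [3.112, 0.426, 0.001]
contact_force: [0.1, -0.2, -0.5]
finger_gap: 1.001
gripper_force: 0.0
```

>>> play_rows(targets=[[[0,0,0],[0.2,-0.2,0],1],[[0,0,0],[0.4,-0.4,0],1],[[0,0,0],[0.6,-0.6,0],1],[[0,0,0],[0.8,-0.8,0],1],[[0,0,0],[1,-1,0],1]])

```text
time_s: 2.38
tcp_pos: [515.7, 15.2, 222.6]
eef_rot: [3.112, 0.426, 0.0]
contact_force: [0.7, -0.9, 0.3]
finger_gap: 1.001
gripper_force: 0.0
```

>>> play_rows(targets=[[[0,0,0],[0.02,-0.2,0],1],[[0,0,0],[0.04,-0.4,0],1],[[0,0,0],[0.06,-0.6,0],1],[[0,0,0],[0.08,-0.8,0],1],[[0,0,0],[0.1,-1,0],1]])

```text
time_s: 2.8
tcp_pos: [497.7, 113.8, 222.5]
eef_rot: [-3.113, -0.426, -0.0]
contact_force: [1.2, 0.0, -0.8]
finger_gap: 1.002
gripper_force: 0.0
```

>>> play_rows(targets=[[[0,0,0],[0.02,-0.2,0],1],[[0,0,0],[0.04,-0.4,0],1],[[0,0,0],[0.06,-0.6,0],1],[[0,0,0],[0.08,-0.8,0],1],[[0,0,0],[0.1,-1,0],1]])

```text
time_s: 3.22
tcp_pos: [480.5, 212.8, 222.6]
eef_rot: [3.113, 0.426, 0.0]
contact_force: [0.3, -0.4, -0.0]
finger_gap: 0.999
gripper_force: 0.0
```

>>> play_rows(targets=[[[0,0,0],[0.03,-0.2,0],1],[[0,0,0],[0.05,-0.4,0],1],[[0,0,0],[0.08,-0.6,0],1],[[0,0,0],[0.11,-0.84,0],1],[[0,0,0],[0.11,-0.84,0],1]])

```text
time_s: 3.63
tcp_pos: [467.9, 299.0, 222.6]
eef_rot: [-3.11, -0.429, -0.0]
contact_force: [-1.6, -0.1, -0.9]
finger_gap: 0.997
gripper_force: 0.0
```

>>> play_rows(targets=[[[0,0,0],[0,0,0],1],[[0,0,0],[0,0,0.1],1],[[0,0,0],[0,0,0.3],1],[[0,0,0],[0,0,0.5],1],[[0,0,0],[0,0,0.6],1]])

```text
time_s: 4.05
tcp_pos: [467.6, 294.0, 159.3]
eef_rot: [3.111, 0.424, -0.006]
contact_force: [-1.3, -0.5, -0.9]
finger_gap: 1.002
gripper_force: 0.0
```

```bash
python3 - <<'E'
from h import *
s=cams.capture("scene");t=cams.capture("top")
print(readout.get_obs()["tcp_pos"])
a=np.hstack([cv2.resize(c["img"][v:v+80,u:u+100,::-1],(400,320),interpolation=cv2.INTER_CUBIC) for c,u,v in((s,355,120),(t,155,180))])
cv2.imwrite("pics/c2.png",a)
E
```

```text
[467.24769015 294.03023515 159.60963608]
```

View pics/c2.png

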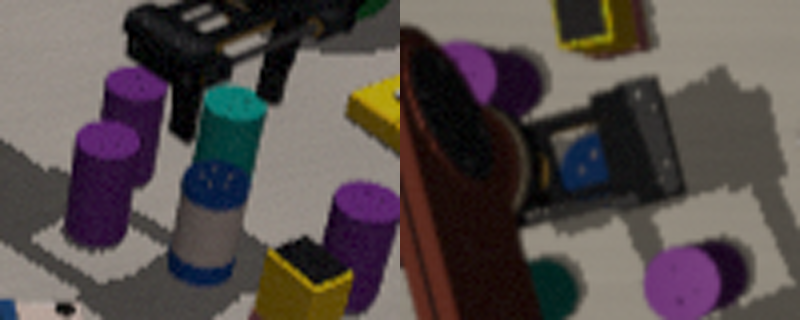

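The fingertips straddle the canister: the tip midpoint is at about scene (412,149), directly above the cap at (409,165), and the neighbours are clear. I'll go down and grip.

>>> play_rows(targets=[[[0,0,0],[0.01,0,0.2],1],[[0,0,0],[0.01,0,0.45],1],[[0,0,0],[0.01,0,0.7],1],[[0,0,0],[0.01,0,0.9],1],[[0,0,0],[0.01,0,1.0],1]])

```text
time_s: 4.57
tcp_pos: [469.0, 295.1, 60.8]
eef_rot: [3.112, 0.425, -0.004]
contact_force: [0.2, -0.6, -0.7]
finger_gap: 0.998
gripper_force: 0.0
```

>>> play_rows(targets=[[[0,0,0],[0,0,0.05],1],[[0,0,0],[0,0,0.08],1],[[0,0,0],[0,0,0.08],1],[[0,0,0],[0,0,0.08],0.3],[[0,0,0],[0,0,0.08],0]])

```text
time_s: 4.98
tcp_pos: [470.8, 296.5, 56.0]
eef_rot: [-3.112, -0.426, -0.004]
contact_force: [-0.1, -1.2, 1.1]
finger_gap: 0.922
gripper_force: 0.0
```

>>> play_rows(targets=[[[0,0,0],[0,0,0],-0.2],[[0,0,0],[0,0,0],-0.5],[[0,0,0],[0,0,0],-1],[[0,0,0],[0,0,0],-1],[[0,0,0],[0,0,0],-1]])

```text
time_s: 5.4
tcp_pos: [469.9, 296.2, 54.8]
eef_rot: [-3.112, -0.426, -0.001]
contact_force: [0.6, 1.0, 1.0]
finger_gap: 0.639
gripper_force: 30.0
```

>>> play_rows(targets=[[[0,0,0],[0,0,0],-1],[[0,0,0],[0,0,0],-1],[[0,0,0],[0,0,0],-1],[[0,0,0],[0,0,0],-1],[[0,0,0],[0,0,0],-1]])

```text
time_s: 5.82
tcp_pos: [470.0, 296.2, 54.8]
eef_rot: [-3.112, -0.426, -0.001]
contact_force: [-0.1, 0.7, 3.3]
finger_gap: 0.64
gripper_force: 30.0
```

>>> play_rows(targets=[[[0,0,0],[0,0,-0.05],-1],[[0,0,0],[0,0,-0.2],-1],[[0,0,0],[0,0,-0.45],-1],[[0,0,0],[0,0,-0.7],-1],[[0,0,0],[0,0,-0.95],-1]])

```text
time_s: 6.23
tcp_pos: [468.5, 295.1, 149.1]
eef_rot: [3.111, 0.425, -0.005]
contact_force: [-0.1, 1.1, -3.6]
finger_gap: 0.64
gripper_force: 30.0
```

>>> play_rows(targets=[[[0,0,0],[0,0,-0.2],-1],[[0,0,0],[0,0,-0.4],-1],[[0,0,0],[0,0,-0.6],-1],[[0,0,0],[0,0,-0.7],-1],[[0,0,0],[0,0,-0.7],-1]])

```text
time_s: 6.65
tcp_pos: [470.9, 296.3, 221.7]
eef_rot: [-3.112, -0.425, -0.006]
contact_force: [1.5, -0.1, -3.2]
finger_gap: 0.641
gripper_force: 30.0
```

```bash
python3 - <<'E'
from h import *
np.set_printoptions(precision=1,suppress=True)
s=cams.capture("scene");t=cams.capture("top")
print(readout.get_obs()["tcp_pos"])
yb=np.array([.245,.9695]);xb=np.array([.9695,-.245]);sp=np.array([541.4,34.9])
def ext(c,r,z,lo=(100,110,60),hi=(125,255,255)):
    m=cv2.inRange(cv2.cvtColor(c["img"],cv2.COLOR_RGB2HSV),lo,hi);a=np.argwhere(m[r[1]:r[3],r[0]:r[2]])[:,::-1]+[r[0],r[1]]
    X=np.array([plane(c,*p,z)[:2] for p in a])-sp; return np.percentile(X@xb,[1,50,99]),np.percentile(X@yb,[1,50,99]),len(a)
print("top movjaw z59",ext(t,(303,190,322,215),59)); print("top fixed",ext(t,(272,177,300,215),59))
print("top knob z125",ext(t,(350,203,368,226),125))
print("top housing z70",ext(t,(338,195,378,232),70,(0,0,60),(179,40,135)))
# screws both views, avg
print("spot proj", proj(s,[*sp,18]),proj(t,[*sp,18]))
a=np.hstack([cv2.resize(c["img"][v:v+75,u:u+100,::-1],(400,300),interpolation=cv2.INTER_CUBIC) for c,u,v in((s,270,175),(t,270,170))])
cv2.imwrite("pics/c3.png",a)
# knob: bar top red-end in scene, height by triangulating
print("knob top centre proj scene",proj(s,[496,-144.4,125]),proj(t,[496,-144.4,125]))
E
```

```text
[469.3 295.6 218.4]
top movjaw z59 (array([-23.5,   0.4,  25.7]), array([-57.4, -50. , -43. ]), 82)
top fixed (array([-41.6,  -0.9,  42.2]), array([19.6, 42.8, 53.9]), 213)
top knob z125 (array([-21.5,   3.4,  24.4]), array([-192.9, -183.9, -176.4]), 86)
top housing z70 (array([-35.6,   1.9,  65.6]), array([-234.1, -180.2, -147.2]), 421)
spot proj (np.float64(342.7842594875145), np.float64(213.68045863798005)) (np.float64(296.8723302015007), np.float64(200.2153530570028))
knob top centre proj scene (np.float64(282.6325520094283), np.float64(191.12047973590185)) (np.float64(357.79737361822424), np.float64(214.32315154925215))
```

View pics/c3.png

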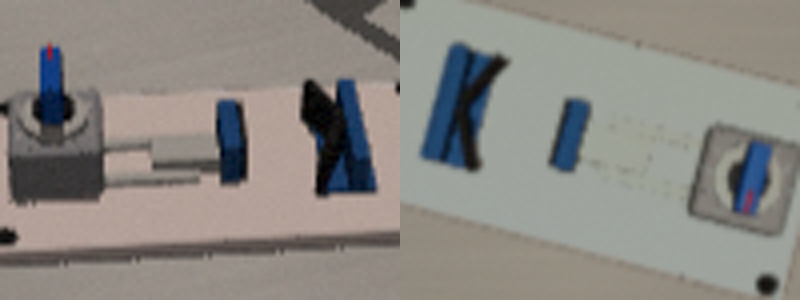

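This shows the vice clear from both sides: the moving jaw at scene ~(328,210) and top ~(412−100,203), and the symmetric V at top ~(287,197). Jaw, V and knob all centre on x≈0, and the knob is at y≈-185, so vice_spot (541.4,34.9) holds. Next I carry the canister over.

>>> play_rows(targets=[[[0,0,0],[-0.01,0.1,0],-1],[[0,0,0],[-0.02,0.3,0],-1],[[0,0,0],[-0.03,0.5,0],-1],[[0,0,0],[-0.04,0.7,0],-1],[[0,0,0],[-0.046,0.9,0],-1]])

```text
time_s: 7.17
tcp_pos: [488.5, 206.2, 217.3]
eef_rot: [3.112, 0.426, -0.006]
contact_force: [0.5, 0.2, -3.9]
finger_gap: 0.637
gripper_force: 30.0
```

>>> play_rows(targets=[[[0,0,0],[0,0.2,0],-1],[[0,0,0],[0,0.4,0],-1],[[0,0,0],[0,0.6,0],-1],[[0,0,0],[0,0.8,0],-1],[[0,0,0],[0,1.0,0],-1]])

```text
time_s: 7.58
tcp_pos: [515.3, 109.9, 217.5]
eef_rot: [3.112, 0.425, -0.005]
contact_force: [-0.1, 0.3, -4.4]
finger_gap: 0.637
gripper_force: 30.0
```

>>> play_rows(targets=[[[0,0,0],[0,0.2,0],-1],[[0,0,0],[0,0.4,0],-1],[[0,0,0],[0,0.6,0],-1],[[0,0,0],[0,0.77,0],-1],[[0,0,0],[0,0.87,0],-1]])

```text
time_s: 8.0
tcp_pos: [538.9, 25.5, 217.6]
eef_rot: [3.113, 0.423, -0.005]
contact_force: [0.4, 0.5, -3.1]
finger_gap: 0.638
gripper_force: 30.0
```

>>> play_rows(targets=[[[0,0,0],[0,0,0.1],-1],[[0,0,0],[0,0,0.3],-1],[[0,0,0],[0,0,0.5],-1],[[0,0,0],[0,0,0.7],-1],[[0,0,0],[0,0,0.8],-1]])

```text
time_s: 8.42
tcp_pos: [536.8, 28.9, 135.2]
eef_rot: [-3.111, -0.426, 0.009]
contact_force: [-0.6, -0.2, -4.7]
finger_gap: 0.639
gripper_force: 30.0
```

>>> play_rows(targets=[[[0,0,0],[0,0,0],-1],[[0,0,0],[0,0,0],-1],[[0,0,0],[0,0,0],-1],[[0,0,0],[0,0,0],-1],[[0,0,0],[0,0,0],-1]])

```text
time_s: 8.83
tcp_pos: [540.7, 27.9, 141.0]
eef_rot: [3.112, 0.426, 0.004]
contact_force: [-0.4, -0.1, -3.7]
finger_gap: 0.634
gripper_force: 30.0
```

```bash
python3 - <<'E'
from h import *
np.set_printoptions(precision=1,suppress=True)
s=cams.capture("scene");t=cams.capture("top")
o=readout.get_obs();p=o["tcp_pos"];print(p)
zb=p[2]-54.8
print("base centre expected px",proj(s,[p[0],p[1],zb]),"top centre",proj(s,[p[0],p[1],zb+100]),"spot top view",proj(t,[p[0],p[1],zb+100]))
for b in blobs(s,(310,150,375,225),(100,110,60),(125,255,255),8): print(b[0].round(1),b[1],b[2])
a=np.hstack([cv2.resize(c["img"][v:v+75,u:u+100,::-1],(400,300),interpolation=cv2.INTER_CUBIC) for c,u,v in((s,290,150),(t,245,165))])
cv2.imwrite("pics/c4.png",a)
E
```

```text
[540.4  27.9 140.5]
base centre expected px (np.float64(341.5179100000289), np.float64(198.12804125819318)) top centre (np.float64(342.980127209618), np.float64(172.41200993205538)) spot top view (np.float64(295.58310432476696), np.float64(196.57317953781208))
[345.9 175.6] [338 169  15  12] 107
[342.2 199.4] [335 195  16   8] 67
[326.3 200.7] [325 200   4   3] 9
[359.6 210.6] [358 207   4   8] 27
[362.2 219.8] [362 217   2   6] 8
```

View pics/c4.png

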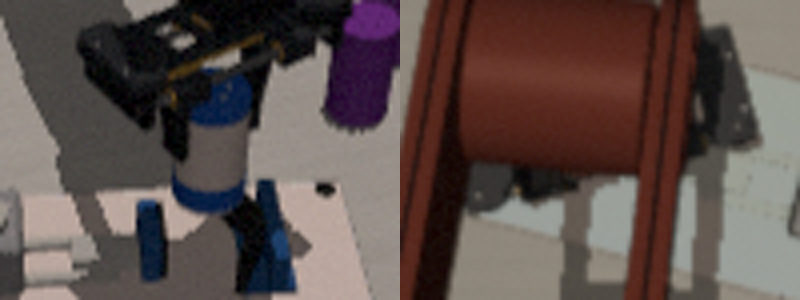

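The canister hangs upright over the gap: its base ring has its right edge at 350.5, giving an axis at column 341.4 against 341.5 expected. The axis is at x=+0.7, y=-7.0 in the vice frame. I'll lower it gently.

>>> play_rows(targets=[[[0,0,0],[0,0,0.1],-1],[[0,0,0],[0,0,0.22],-1],[[0,0,0],[0,0,0.36],-1],[[0,0,0],[0,0,0.48],-1],[[0,0,0],[0,0,0.55],-1]])

```text
time_s: 9.35
tcp_pos: [537.9, 28.1, 81.6]
eef_rot: [-3.112, -0.425, 0.006]
contact_force: [-0.1, 0.0, -3.2]
finger_gap: 0.64
gripper_force: 30.0
```

>>> play_rows(targets=[[[0,0,0],[0,0,0.02],-1],[[0,0,0],[0,0,0.04],-1],[[0,0,0],[0,0,0.05],-1],[[0,0,0],[0,0,0.06],-1],[[0,0,0],[0,0,0.06],-1]])

```text
time_s: 9.77
tcp_pos: [540.2, 27.9, 79.0]
eef_rot: [3.112, 0.425, 0.002]
contact_force: [-0.6, -0.5, -3.8]
finger_gap: 0.635
gripper_force: 30.0
```

>>> play_rows(targets=[[[0,0,0],[0,0,0],-1],[[0,0,0],[0,0,0.01],-1],[[0,0,0],[0,0,0.02],-1],[[0,0,0],[0,0,0.03],-1],[[0,0,0],[0,0,0.03],-1]])

```text
time_s: 10.18
tcp_pos: [539.5, 27.9, 75.3]
eef_rot: [-3.113, -0.426, 0.0]
contact_force: [-0.2, -0.2, -3.9]
finger_gap: 0.642
gripper_force: 30.0
```

>>> play_rows(targets=[[[0,0,0],[0,0,0.005],-1],[[0,0,0],[0,0,0.01],-1],[[0,0,0],[0,0,0.015],-1],[[0,0,0],[0,0,0.018],-1],[[0,0,0],[0,0,0.018],-1]])

```text
time_s: 10.6
tcp_pos: [539.6, 27.9, 73.6]
eef_rot: [-3.113, -0.426, 0.0]
contact_force: [-0.4, 1.0, -3.6]
finger_gap: 0.64
gripper_force: 30.0
```

>>> play_rows(targets=[[[0,0,0],[0,0,0.005],-1],[[0,0,0],[0,0,0.01],-1],[[0,0,0],[0,0,0.01],-1],[[0,0,0],[0,0,0.01],-1],[[0,0,0],[0,0,0.01],-1]])

```text
time_s: 11.02
tcp_pos: [539.8, 27.9, 72.8]
eef_rot: [3.113, 0.426, 0.0]
contact_force: [0.8, 0.0, -3.1]
finger_gap: 0.638
gripper_force: 30.0
```

>>> play_rows(targets=[[[0,0,0],[0,0,0.003],-1],[[0,0,0],[0,0,0.006],-1],[[0,0,0],[0,0,0.006],-1],[[0,0,0],[0,0,0.006],-1],[[0,0,0],[0,0,0.006],-1]])

```text
time_s: 11.43
tcp_pos: [540.0, 28.0, 72.8]
eef_rot: [3.113, 0.426, 0.001]
contact_force: [-4.4, 1.0, 5.6]
finger_gap: 0.64
gripper_force: 30.0
```

>>> play_rows(targets=[[[0,0,0],[0,0,0.003],-1],[[0,0,0],[0,0,0.005],-1],[[0,0,0],[0,0,0.005],-1],[[0,0,0],[0,0,0.005],-1],[[0,0,0],[0,0,0.005],-1]])

```text
time_s: 11.85
tcp_pos: [540.0, 28.0, 72.8]
eef_rot: [3.113, 0.426, 0.001]
contact_force: [-4.9, 1.3, 10.3]
finger_gap: 0.639
gripper_force: 30.0
```

It's in contact with the board (z reaction +10 N at the expected height). Releasing now.

>>> play_rows(targets=[[[0,0,0],[0,0,0],0.3],[[0,0,0],[0,0,0],0.4],[[0,0,0],[0,0,0],0.6],[[0,0,0],[0,0,0],0.8],[[0,0,0],[0,0,0],1]])

```text
time_s: 12.27
tcp_pos: [539.7, 27.8, 71.4]
eef_rot: [3.113, 0.425, -0.0]
contact_force: [-0.3, -0.4, 0.4]
finger_gap: 0.845
gripper_force: 0.0
```

>>> play_rows(targets=[[[0,0,0],[0,0,0],1],[[0,0,0],[0,0,0],1],[[0,0,0],[0,0,0],1],[[0,0,0],[0,0,0],1],[[0,0,0],[0,0,0],1]])

```text
time_s: 12.68
tcp_pos: [539.7, 27.9, 71.6]
eef_rot: [3.113, 0.426, 0.0]
contact_force: [0.5, -0.2, -0.9]
finger_gap: 0.995
gripper_force: 0.0
```

>>> play_rows(targets=[[[0,0,0],[0,0,-0.05],1],[[0,0,0],[0,0,-0.2],1],[[0,0,0],[0,0,-0.45],1],[[0,0,0],[0,0,-0.7],1],[[0,0,0],[0,0,-0.9],1]])

```text
time_s: 13.1
tcp_pos: [540.2, 27.9, 163.8]
eef_rot: [3.112, 0.426, 0.002]
contact_force: [0.5, 0.3, -0.4]
finger_gap: 1.004
gripper_force: 0.0
```

>>> play_rows(targets=[[[0,0,0],[0,0,-0.15],1],[[0,0,0],[0,0,-0.3],1],[[0,0,0],[0,0,-0.4],1],[[0,0,0],[0,0,-0.4],1],[[0,0,0],[0,0,-0.4],1]])

```text
time_s: 13.52
tcp_pos: [540.0, 27.9, 202.0]
eef_rot: [3.112, 0.426, 0.002]
contact_force: [1.1, 0.3, -0.8]
finger_gap: 1.001
gripper_force: 0.0
```

>>> play_rows(targets=[[[0,0,0],[-0.1,0.18,0],1],[[0,0,0],[-0.2,0.36,0],1],[[0,0,0],[-0.3,0.54,0],1],[[0,0,0],[-0.4,0.72,0],1],[[0,0,0],[-0.5,0.9,0],1]])

```text
time_s: 13.93
tcp_pos: [514.5, -72.7, 199.9]
eef_rot: [-3.111, -0.426, 0.004]
contact_force: [0.4, 0.1, -0.2]
finger_gap: 0.999
gripper_force: 0.0
```

>>> play_rows(targets=[[[0,0,0],[-0.1,0.18,0],1],[[0,0,0],[-0.2,0.36,0],1],[[0,0,0],[-0.3,0.5,0],1],[[0,0,0],[-0.36,0.6,0],1],[[0,0,0],[-0.384,0.642,0],1]])

```text
time_s: 14.35
tcp_pos: [494.9, -145.4, 200.3]
eef_rot: [-3.112, -0.423, 0.003]
contact_force: [-0.2, 0.1, -0.2]
finger_gap: 0.999
gripper_force: 0.0
```

>>> play_rows(targets=[[[0,0,-0.04],[0,0,0],1],[[0,0,-0.11],[0,0,0],1],[[0,0,-0.18],[0,0,0],1],[[0,0,-0.25],[0,0,0],1],[[0,0,-0.32],[0,0,0],1]])

```text
time_s: 14.77
tcp_pos: [495.8, -143.6, 200.9]
eef_rot: [-2.904, -1.194, 0.001]
contact_force: [0.3, 0.1, -0.4]
finger_gap: 0.999
gripper_force: 0.0
```

>>> play_rows(targets=[[[0,0,-0.07],[0,0,0],1],[[0,0,-0.14],[0,0,0],1],[[0,0,-0.21],[0,0,0],1],[[0,0,-0.28],[0,0,0],1],[[0,0,-0.35],[0,0,0],1]])

```text
time_s: 15.18
tcp_pos: [495.9, -143.5, 200.9]
eef_rot: [-2.471, -1.938, 0.0]
contact_force: [0.2, -0.1, 1.3]
finger_gap: 0.999
gripper_force: 0.0
```

>>> play_rows(targets=[[[0,0,-0.07],[0,0,0],1],[[0,0,-0.14],[0,0,0],1],[[0,0,-0.21],[0,0,0],1],[[0,0,-0.28],[0,0,0],1],[[0,0,-0.35],[0,0,0],1]])

```text
time_s: 15.6
tcp_pos: [495.9, -143.5, 200.9]
eef_rot: [-1.852, -2.536, -0.0]
contact_force: [0.0, -0.0, 0.2]
finger_gap: 0.999
gripper_force: 0.0
```

>>> play_rows(targets=[[[0,0,-0.07],[0,0,0],1],[[0,0,-0.14],[0,0,0],1],[[0,0,-0.21],[0,0,0],1],[[0,0,-0.28],[0,0,0],1],[[0,0,-0.35],[0,0,0],1]])

```text
time_s: 16.02
tcp_pos: [495.9, -143.5, 200.9]
eef_rot: [-1.094, -2.944, -0.001]
contact_force: [0.7, 0.2, -0.0]
finger_gap: 0.999
gripper_force: 0.0
```

>>> play_rows(targets=[[[0,0,-0.07],[0,0,0],1],[[0,0,-0.14],[0,0,0],1],[[0,0,-0.21],[0,0,0],1],[[0,0,-0.27],[0,0,0],1],[[0,0,-0.3],[0,0,0],1]])

```text
time_s: 16.43
tcp_pos: [495.9, -143.5, 200.9]
eef_rot: [-0.378, -3.118, -0.001]
contact_force: [0.3, 0.4, -0.0]
finger_gap: 1.002
gripper_force: 0.0
```

```bash
python3 - <<'E'
from h import *
from scipy.spatial.transform import Rotation as R
np.set_printoptions(precision=2,suppress=True)
s=cams.capture("scene");t=cams.capture("top")
o=readout.get_obs();print(o["tcp_pos"],R.from_rotvec(o["eef_rot"]).as_matrix().round(3),o["joint_positions"],o["wrist_torque"])
a=np.hstack([cv2.resize(c["img"][v:v+75,u:u+100,::-1],(400,300),interpolation=cv2.INTER_CUBIC) for c,u,v in((s,265,155),(t,275,165))])
cv2.imwrite("pics/c5.png",a)
E
```

```text
[ 495.9  -143.57  200.99] [[-0.97  0.24 -0.  ]
 [ 0.24  0.97  0.  ]
 [ 0.    0.   -1.  ]] [-0.43 -0.02  1.83  0.    1.34 -1.76] [ 0.09 -0.16 -0.05]
```

View pics/c5.png

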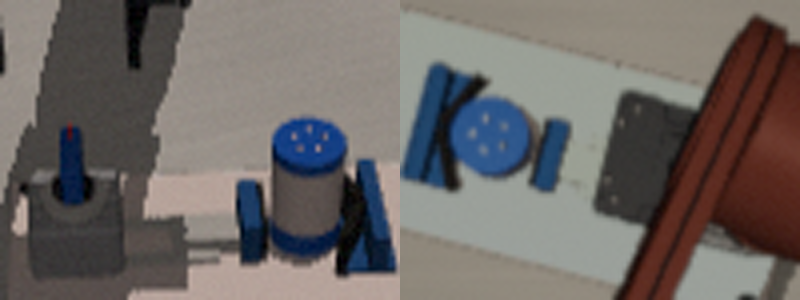

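The canister stands upright between the jaws, cap at scene ~(342,189), touching neither jaw. The gripper is aligned with the knob bar with q6=-1.76, so about 4.4 rad of clockwise travel is available in one grasp. Down onto the knob.

>>> play_rows(targets=[[[0,0,0],[0,-0.005,0.15],1],[[0,0,0],[0,-0.005,0.35],1],[[0,0,0],[0,-0.005,0.55],1],[[0,0,0],[0,-0.005,0.75],1],[[0,0,0],[0,-0.005,0.9],1]])

```text
time_s: 16.95
tcp_pos: [495.0, -144.0, 109.6]
eef_rot: [-0.389, -3.116, -0.001]
contact_force: [-0.0, 0.1, 0.2]
finger_gap: 1.005
gripper_force: 0.0
```

>>> play_rows(targets=[[[0,0,0],[0,0,0.08],1],[[0,0,0],[0,0,0.15],0.5],[[0,0,0],[0,0,0.19],0],[[0,0,0],[0,0,0.19],-0.5],[[0,0,0],[0,0,0.19],-0.7]])

```text
time_s: 17.37
tcp_pos: [496.3, -145.0, 93.3]
eef_rot: [0.387, 3.117, -0.0]
contact_force: [-0.7, 0.3, -1.2]
finger_gap: 0.779
gripper_force: 0.0
```

>>> play_rows(targets=[[[0,0,0],[0,0,0],-1],[[0,0,0],[0,0,0],-1],[[0,0,0],[0,0,0],-1],[[0,0,0],[0,0,0],-1],[[0,0,0],[0,0,0],-1]])

```text
time_s: 17.78
tcp_pos: [496.0, -144.9, 92.9]
eef_rot: [0.386, 3.117, -0.0]
contact_force: [-0.4, 0.2, -0.8]
finger_gap: 0.401
gripper_force: 0.0
```

>>> play_rows(targets=[[[0,0,0],[0,0,0],-1],[[0,0,0],[0,0,0],-1],[[0,0,0],[0,0,0],-1],[[0,0,0],[0,0,0],-1],[[0,0,0],[0,0,0],-1]])

```text
time_s: 18.2
tcp_pos: [495.7, -145.4, 92.7]
eef_rot: [-0.386, -3.118, 0.001]
contact_force: [-1.6, -2.5, 0.8]
finger_gap: 0.182
gripper_force: 30.0
```

>>> play_rows(targets=[[[0,0,0.04],[0,0,0],-1],[[0,0,0.09],[0,0,0],-1],[[0,0,0.14],[0,0,0],-1],[[0,0,0.19],[0,0,0],-1],[[0,0,0.25],[0,0,0],-1]])

```text
time_s: 18.62
tcp_pos: [495.7, -145.4, 92.7]
eef_rot: [0.992, 2.981, -0.002]
contact_force: [-1.8, -4.1, -0.3]
finger_gap: 0.18
gripper_force: 30.0
```

```bash
cat > o.py <<'E'
from rig import readout
import numpy as np
from scipy.spatial.transform import Rotation as R
o=readout.get_obs();m=R.from_rotvec(o["eef_rot"]).as_matrix()
print("yaw",round(np.arctan2(m[1,1],m[0,1]),3),"q6",round(o["joint_positions"][5],3),"tz",o["wrist_torque"].round(3),"F",o["contact_force"].round(1),"gap",round(o["finger_gap"]*87,1),round(o["time_s"],2))
E
python3 o.py
```

```text
yaw 0.928 q6 -1.365 tz [-0.584  0.015  0.251] F [-1.8 -4.1 -0.3] gap 15.6 18.62
```

>>> play_rows(targets=[[[0,0,0.05],[0,0,0],-1],[[0,0,0.1],[0,0,0],-1],[[0,0,0.15],[0,0,0],-1],[[0,0,0.2],[0,0,0],-1],[[0,0,0.25],[0,0,0],-1]])

```text
time_s: 19.03
tcp_pos: [495.8, -145.4, 92.7]
eef_rot: [1.554, 2.729, -0.001]
contact_force: [-1.3, -3.4, -0.2]
finger_gap: 0.182
gripper_force: 30.0
```

```bash
python3 o.py
```

```text
yaw 0.535 q6 -0.972 tz [-0.583 -0.042  0.237] F [-1.3 -3.4 -0.2] gap 15.9 19.03
```

The torque reads 0.25 N m, matching free turning. Continuing in smaller steps.

>>> play_rows(targets=[[[0,0,0.04],[0,0,0],-1],[[0,0,0.08],[0,0,0],-1],[[0,0,0.12],[0,0,0],-1],[[0,0,0.16],[0,0,0],-1],[[0,0,0.2],[0,0,0],-1]])

```text
time_s: 19.45
tcp_pos: [495.9, -145.4, 92.7]
eef_rot: [1.961, 2.453, -0.001]
contact_force: [-1.2, -4.0, 0.9]
finger_gap: 0.177
gripper_force: 30.0
```

```bash
python3 o.py
```

```text
yaw 0.222 q6 -0.659 tz [-0.64  -0.02   0.205] F [-1.2 -4.   0.9] gap 15.4 19.45
```

>>> play_rows(targets=[[[0,0,0.02],[0,0,0],-1],[[0,0,0.04],[0,0,0],-1],[[0,0,0.06],[0,0,0],-1],[[0,0,0.08],[0,0,0],-1],[[0,0,0.1],[0,0,0],-1]])

```text
time_s: 19.87
tcp_pos: [495.9, -145.4, 92.7]
eef_rot: [2.146, 2.294, -0.001]
contact_force: [-0.4, -3.2, -0.9]
finger_gap: 0.179
gripper_force: 30.0
```

```bash
python3 o.py
```

```text
yaw 0.067 q6 -0.503 tz [-0.657 -0.046  0.271] F [-0.4 -3.2 -0.9] gap 15.5 19.87
```

>>> play_rows(targets=[[[0,0,0.02],[0,0,0],-1],[[0,0,0.04],[0,0,0],-1],[[0,0,0.06],[0,0,0],-1],[[0,0,0.08],[0,0,0],-1],[[0,0,0.1],[0,0,0],-1]])

```text
time_s: 20.28
tcp_pos: [495.9, -145.4, 92.7]
eef_rot: [2.319, 2.118, -0.001]
contact_force: [-1.5, -3.2, -0.2]
finger_gap: 0.18
gripper_force: 30.0
```

```bash
python3 o.py
```

```text
yaw -0.091 q6 -0.346 tz [-0.651 -0.039  0.27 ] F [-1.5 -3.2 -0.2] gap 15.7 20.28
```

>>> play_rows(targets=[[[0,0,0.02],[0,0,0],-1],[[0,0,0.04],[0,0,0],-1],[[0,0,0.06],[0,0,0],-1],[[0,0,0.08],[0,0,0],-1],[[0,0,0.1],[0,0,0],-1]])

```text
time_s: 20.7
tcp_pos: [495.9, -145.4, 92.7]
eef_rot: [2.478, 1.929, -0.001]
contact_force: [-0.9, -3.4, -0.5]
finger_gap: 0.183
gripper_force: 30.0
```

```bash
python3 o.py
```

```text
yaw -0.248 q6 -0.189 tz [-0.669 -0.083  0.273] F [-0.9 -3.4 -0.5] gap 15.9 20.7
```

>>> play_rows(targets=[[[0,0,0.02],[0,0,0],-1],[[0,0,0.04],[0,0,0],-1],[[0,0,0.06],[0,0,0],-1],[[0,0,0.08],[0,0,0],-1],[[0,0,0.1],[0,0,0],-1]])

```text
time_s: 21.12
tcp_pos: [496.0, -145.4, 92.7]
eef_rot: [2.622, 1.729, -0.0]
contact_force: [-1.2, -4.2, -0.3]
finger_gap: 0.184
gripper_force: 30.0
```

```bash
python3 o.py
```

```text
yaw -0.405 q6 -0.032 tz [-0.64  -0.059  0.259] F [-1.2 -4.2 -0.3] gap 16.0 21.12
```

>>> play_rows(targets=[[[0,0,0.02],[0,0,0],-1],[[0,0,0.04],[0,0,0],-1],[[0,0,0.06],[0,0,0],-1],[[0,0,0.08],[0,0,0],-1],[[0,0,0.1],[0,0,0],-1]])

```text
time_s: 21.53
tcp_pos: [496.0, -145.4, 92.7]
eef_rot: [2.749, 1.518, -0.0]
contact_force: [-0.7, -4.2, 0.3]
finger_gap: 0.181
gripper_force: 30.0
```

```bash
python3 o.py
```

```text
yaw -0.562 q6 0.125 tz [-0.705 -0.072  0.206] F [-0.7 -4.2  0.3] gap 15.8 21.53
```

>>> play_rows(targets=[[[0,0,0.02],[0,0,0],-1],[[0,0,0.04],[0,0,0],-1],[[0,0,0.06],[0,0,0],-1],[[0,0,0.08],[0,0,0],-1],[[0,0,0.1],[0,0,0],-1]])

```text
time_s: 21.95
tcp_pos: [496.0, -145.4, 92.7]
eef_rot: [2.86, 1.298, -0.0]
contact_force: [-0.4, -3.0, -0.8]
finger_gap: 0.181
gripper_force: 30.0
```

```bash
python3 o.py
```

```text
yaw -0.719 q6 0.282 tz [-0.714 -0.068  0.242] F [-0.4 -3.  -0.8] gap 15.7 21.95
```

>>> play_rows(targets=[[[0,0,0.02],[0,0,0],-1],[[0,0,0.04],[0,0,0],-1],[[0,0,0.06],[0,0,0],-1],[[0,0,0.08],[0,0,0],-1],[[0,0,0.1],[0,0,0],-1]])

```text
time_s: 22.37
tcp_pos: [496.0, -145.5, 92.7]
eef_rot: [2.953, 1.069, -0.0]
contact_force: [-0.5, -3.8, -0.8]
finger_gap: 0.181
gripper_force: 30.0
```

```bash
python3 o.py
```

```text
yaw -0.876 q6 0.439 tz [-0.787 -0.058  0.27 ] F [-0.5 -3.8 -0.8] gap 15.8 22.37
```

>>> play_rows(targets=[[[0,0,0.02],[0,0,0],-1],[[0,0,0.04],[0,0,0],-1],[[0,0,0.06],[0,0,0],-1],[[0,0,0.08],[0,0,0],-1],[[0,0,0.1],[0,0,0],-1]])

```text
time_s: 22.78
tcp_pos: [496.0, -145.5, 92.7]
eef_rot: [3.027, 0.834, 0.0]
contact_force: [-0.2, -4.4, -0.5]
finger_gap: 0.181
gripper_force: 30.0
```

```bash
python3 o.py; python3 - <<'E'
from h import *
s=cams.capture("scene");t=cams.capture("top")
for n,c,r in(("s",s,(316,175,372,232)),("t",t,(270,175,325,220))):
    for b in blobs(c,r,(100,110,60),(125,255,255),8): print(n,b[0].round(1),b[1],b[2])
E
```

```text
yaw -1.033 q6 0.596 tz [-0.843 -0.015  0.272] F [-0.2 -4.4 -0.5] gap 15.8 22.78
s [344.3 191.2] [336 184  18  15] 195
s [357.9 204.5] [355 195   7  20] 75
s [330.5 205.7] [328 200   6  12] 56
s [343.1 215.5] [336 213  14   6] 49
s [354.3 219.2] [352 214   5   9] 29
s [362.2 219.8] [362 217   2   6] 8
t [289.7 197.1] [276 181  29  31] 488
t [308.6 202.5] [305 194   8  17] 79
```

The jaw has advanced about 11.5 mm, as expected from the turn, and the canister is nearly clamped. Continuing.

>>> play_rows(targets=[[[0,0,0.02],[0,0,0],-1],[[0,0,0.04],[0,0,0],-1],[[0,0,0.06],[0,0,0],-1],[[0,0,0.08],[0,0,0],-1],[[0,0,0.08],[0,0,0],-1]])

```text
time_s: 23.3
tcp_pos: [496.0, -145.5, 92.7]
eef_rot: [3.074, 0.644, 0.0]
contact_force: [0.3, -5.6, -1.0]
finger_gap: 0.181
gripper_force: 30.0
```

```bash
python3 o.py
```

```text
yaw -1.158 q6 0.721 tz [-1.084  0.025  0.086] F [ 0.3 -5.6 -1. ] gap 15.8 23.3
```

>>> play_rows(targets=[[[0,0,0.02],[0,0,0],-1],[[0,0,0.04],[0,0,0],-1],[[0,0,0.06],[0,0,0],-1],[[0,0,0.08],[0,0,0],-1],[[0,0,0.08],[0,0,0],-1]])

```text
time_s: 23.72
tcp_pos: [496.0, -145.5, 92.7]
eef_rot: [3.108, 0.451, 0.0]
contact_force: [-1.3, -5.2, -0.9]
finger_gap: 0.182
gripper_force: 30.0
```

```bash
python3 o.py
```

```text
yaw -1.283 q6 0.846 tz [-1.107  0.05   0.127] F [-1.3 -5.2 -0.9] gap 15.8 23.72
```

>>> play_rows(targets=[[[0,0,0.01],[0,0,0],-1],[[0,0,0.02],[0,0,0],-1],[[0,0,0.03],[0,0,0],-1],[[0,0,0.04],[0,0,0],-1],[[0,0,0.05],[0,0,0],-1]])

```text
time_s: 24.13
tcp_pos: [496.0, -145.5, 92.8]
eef_rot: [3.123, 0.33, 0.0]
contact_force: [-0.1, -6.3, -1.7]
finger_gap: 0.18
gripper_force: 30.0
```

```bash
python3 o.py
```

```text
yaw -1.36 q6 0.923 tz [-1.074  0.071  0.441] F [-0.1 -6.3 -1.7] gap 15.7 24.13
```

>>> play_rows(targets=[[[0,0,0.01],[0,0,0],-1],[[0,0,0.02],[0,0,0],-1],[[0,0,0.03],[0,0,0],-1],[[0,0,0.04],[0,0,0],-1],[[0,0,0.05],[0,0,0],-1]])

```text
time_s: 24.55
tcp_pos: [496.0, -145.6, 92.7]
eef_rot: [3.133, 0.207, 0.0]
contact_force: [0.3, -5.5, -1.1]
finger_gap: 0.179
gripper_force: 30.0
```

```bash
python3 o.py;  python3 - <<'E'
from h import *
s=cams.capture("scene");t=cams.capture("top")
for n,c,r in(("s",s,(316,175,372,232)),("t",t,(270,175,325,220))):
    for b in blobs(c,r,(100,110,60),(125,255,255),8): print(n,b[0].round(1),b[1],b[2])
E
```

```text
yaw -1.439 q6 1.002 tz [-1.086  0.009  0.385] F [ 0.3 -5.5 -1.1] gap 15.6 24.55
s [344.6 191.1] [336 184  18  15] 196
s [358.  204.6] [355 195   7  20] 74
s [331.  205.6] [329 200   6  12] 54
s [342.9 215.6] [337 212  12   7] 50
s [354.3 219.2] [352 214   5   9] 29
s [362.2 219.8] [362 217   2   6] 8
t [289.5 197. ] [276 181  29  31] 490
t [308.3 202.3] [304 194   9  17] 82
```

The jaw stopped after about 12.8 mm and the torque peaked at ~0.44 near yaw -1.36. So the canister is clamped (slip start near yaw -1.25) and the first tooth is being passed. I'll go on until the torque has dropped to zero and rises again.

>>> play_rows(targets=[[[0,0,0.01],[0,0,0],-1],[[0,0,0.02],[0,0,0],-1],[[0,0,0.03],[0,0,0],-1],[[0,0,0.04],[0,0,0],-1],[[0,0,0.05],[0,0,0],-1]])

```text
time_s: 25.07
tcp_pos: [496.0, -145.6, 92.8]
eef_rot: [3.139, 0.083, 0.001]
contact_force: [0.3, -6.3, -1.8]
finger_gap: 0.177
gripper_force: 30.0
```

```bash
python3 o.py
```

```text
yaw -1.518 q6 1.081 tz [-1.139  0.038  0.171] F [ 0.3 -6.3 -1.8] gap 15.4 25.07
```

>>> play_rows(targets=[[[0,0,0.01],[0,0,0],-1],[[0,0,0.02],[0,0,0],-1],[[0,0,0.03],[0,0,0],-1],[[0,0,0.04],[0,0,0],-1],[[0,0,0.05],[0,0,0],-1]])

```text
time_s: 25.48
tcp_pos: [495.9, -145.6, 92.7]
eef_rot: [3.14, -0.041, 0.001]
contact_force: [-0.9, -6.4, -1.2]
finger_gap: 0.18
gripper_force: 30.0
```

```bash
python3 o.py
```

```text
yaw -1.597 q6 1.16 tz [-1.09   0.072  0.024] F [-0.9 -6.4 -1.2] gap 15.7 25.48
```

>>> play_rows(targets=[[[0,0,0.01],[0,0,0],-1],[[0,0,0.02],[0,0,0],-1],[[0,0,0.03],[0,0,0],-1],[[0,0,0.04],[0,0,0],-1],[[0,0,0.05],[0,0,0],-1]])

```text
time_s: 25.9
tcp_pos: [495.9, -145.6, 92.7]
eef_rot: [3.136, -0.164, 0.001]
contact_force: [-0.6, -5.9, -1.7]
finger_gap: 0.185
gripper_force: 30.0
```

```bash
python3 o.py
```

```text
yaw -1.675 q6 1.238 tz [-1.067  0.099 -0.006] F [-0.6 -5.9 -1.7] gap 16.1 25.9
```

>>> play_rows(targets=[[[0,0,0.01],[0,0,0],-1],[[0,0,0.02],[0,0,0],-1],[[0,0,0.03],[0,0,0],-1],[[0,0,0.04],[0,0,0],-1],[[0,0,0.05],[0,0,0],-1]])

```text
time_s: 26.32
tcp_pos: [495.9, -145.6, 92.7]
eef_rot: [3.127, -0.286, 0.001]
contact_force: [-0.2, -4.2, -0.1]
finger_gap: 0.181
gripper_force: 30.0
```

```bash
python3 o.py
```

```text
yaw -1.753 q6 1.317 tz [-1.087  0.09   0.242] F [-0.2 -4.2 -0.1] gap 15.7 26.32
```

>>> play_rows(targets=[[[0,0,0.01],[0,0,0],-1],[[0,0,0.02],[0,0,0],-1],[[0,0,0.03],[0,0,0],-1],[[0,0,0.03],[0,0,0],-1],[[0,0,0.03],[0,0,0],-1]])

```text
time_s: 26.73
tcp_pos: [495.9, -145.6, 92.7]
eef_rot: [3.12, -0.359, 0.001]
contact_force: [-1.1, -6.1, -0.4]
finger_gap: 0.18
gripper_force: 30.0
```

```bash
python3 o.py
```

```text
yaw -1.8 q6 1.363 tz [-1.137  0.085  0.102] F [-1.1 -6.1 -0.4] gap 15.6 26.73
```

>>> play_rows(targets=[[[0,0,0.01],[0,0,0],-1],[[0,0,0.02],[0,0,0],-1],[[0,0,0.03],[0,0,0],-1],[[0,0,0.04],[0,0,0],-1],[[0,0,0.05],[0,0,0],-1]])

```text
time_s: 27.15
tcp_pos: [495.9, -145.6, 92.8]
eef_rot: [3.103, -0.481, 0.001]
contact_force: [0.2, -6.0, -0.7]
finger_gap: 0.181
gripper_force: 30.0
```

```bash
python3 o.py
```

```text
yaw -1.879 q6 1.442 tz [-1.082  0.131  0.433] F [ 0.2 -6.  -0.7] gap 15.7 27.15
```

The torque is back at 0.43, exactly one 0.52 rad period after the first peak, so one click is complete. I'll let go and lift straight up.

>>> play_rows(targets=[[[0,0,0],[0,0,0],-0.5],[[0,0,0],[0,0,0],0],[[0,0,0],[0,0,0],0.5],[[0,0,0],[0,0,0],1],[[0,0,0],[0,0,0],1]])

```text
time_s: 27.57
tcp_pos: [495.6, -144.2, 92.4]
eef_rot: [-3.103, 0.483, 0.001]
contact_force: [1.0, 0.2, 0.3]
finger_gap: 0.465
gripper_force: 0.0
```

>>> play_rows(targets=[[[0,0,0],[0,0,0],1],[[0,0,0],[0,0,0],1],[[0,0,0],[0,0,0],1],[[0,0,0],[0,0,0],1],[[0,0,0],[0,0,0],1]])

```text
time_s: 27.98
tcp_pos: [495.8, -144.8, 92.6]
eef_rot: [-3.104, 0.484, 0.0]
contact_force: [0.9, 0.1, 0.4]
finger_gap: 0.848
gripper_force: 0.0
```

>>> play_rows(targets=[[[0,0,0],[0,0,-0.05],1],[[0,0,0],[0,0,-0.2],1],[[0,0,0],[0,0,-0.45],1],[[0,0,0],[0,0,-0.7],1],[[0,0,0],[0,0,-0.9],1]])

```text
time_s: 28.4
tcp_pos: [496.2, -145.0, 184.8]
eef_rot: [3.104, -0.484, 0.002]
contact_force: [0.9, 0.4, 0.4]
finger_gap: 0.994
gripper_force: 0.0
```

>>> play_rows(targets=[[[0,0,0],[0,0,-0.1],1],[[0,0,0],[0,0,-0.2],1],[[0,0,0],[0,0,-0.2],1],[[0,0,0],[0,0,-0.2],1],[[0,0,0],[0,0,-0.2],1]])

```text
time_s: 28.82
tcp_pos: [495.0, -144.5, 201.2]
eef_rot: [-3.103, 0.484, 0.004]
contact_force: [0.1, 1.4, -0.5]
finger_gap: 1.0
gripper_force: 0.0
```

```bash
python3 o.py; python3 - <<'E'
from h import *
s=cams.capture("scene");t=cams.capture("top")
for b in blobs(s,(316,175,372,232),(100,110,60),(125,255,255),8): print(b[0].round(1),b[1],b[2])
cv2.imwrite("pics/c6.png",np.hstack([cv2.resize(s["img"][130:280,255:455,::-1],(400,300)),cv2.resize(t["img"][90:240,180:380,::-1],(400,300))]))
E
```

```text
yaw -1.88 q6 1.443 tz [ 0.074  0.069 -0.008] F [ 0.1  1.4 -0.5] gap 87.0 28.82
[344.6 191.2] [336 184  18  15] 197
[358.  204.6] [355 195   7  20] 74
[331.1 205.6] [329 200   6  12] 55
[342.7 215.6] [337 212  12   7] 51
[354.3 219.2] [352 214   5   9] 29
[362.3 219.3] [362 216   2   7] 10
```

View pics/c6.png

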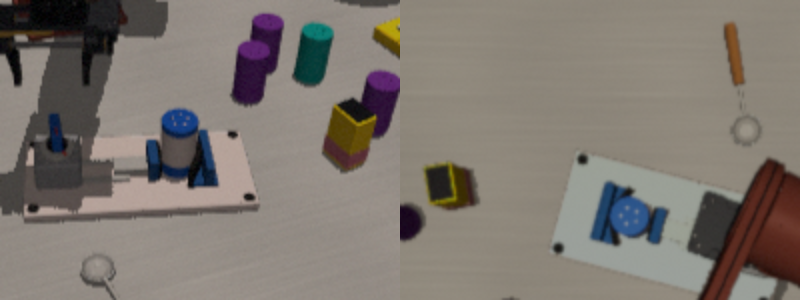

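The canister is upright and clamped: cap at scene (344.6,191), moving jaw still at (331.1,205.6) and touching it. The knob is free and the bystanders haven't moved. Handing in.

```bash
python3 -c "
from rig import job_done
print(job_done())"
```

```text
the job is handed in; nothing more can be done
None
```

The canister stands upright and clamped in the vice after one click of the knob (read from the wrist torque); the gripper is clear, the cocoa box and spoon look unmoved, the arm never went near the bowl, and the job was handed in at about 29 s.

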